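Check a return spring against the tester's mark and sort it

ROBOT

A 6-joint arm with a two-finger parallel gripper is mounted at the origin on a cart in front of the work surface, level with it; the furniture and walls round the work are solid. World frame = base frame: x ahead of the robot, y to its left, z up, the work surface at z = 0. Lengths are in m, angles in rad, forces in N, time in s.
With the tool pointing down it reaches from about 0.375 to 0.975 m from the base axis. Payload 3.8 kg.
Tool frame: the origin (TCP) lies between the finger pads; the fingertips stand 17 mm ahead of it and the grasp point (between the pads) lies 2 mm behind it; z points along the fingers, y is the line along which they close (so a half turn about z gives the same grasp; the last joint's range is limited). The gripper opens to 85 mm and grips with 20 to 120 N. Pads are 22 mm wide; open, the fingers measure 114 mm over their backs; the gripper's body (76 mm by 85 mm) begins 54 mm behind the grasp point. The pads swing forward as they close: fully open they stand 13 mm farther back than shut.
Start: joints at [-1.229, 0.264, 1.604, -0, 1.274, -0.037], TCP at [0.25, -0.627, 0.248] pointing down, gripper open.
Joint ranges: [-2.63, 2.63], [-0.94, 2.18], [0.31, 2.57], [-1.31, 4.45], [0, 2.66], [-2.55, 2.55]. Speed limits (rad/s): [2.57, 2.57, 3.14, 3.14, 3.14, 3.14].

INTERFACE

Orientations are given as a rotation vector (axis times angle).
In Python, from workcell import bot gives the robot as it stands.
- The arm moves only by the tool play_rows, never from a script. Its argument "steps" is one flat list of numbers, 4 for each row, row after row: the shift along the tool's x, y, z in m, then the turn about the tool's z in rad. A call has 1 to 10 rows; each row is the pose to reach, as a shift and turn from the pose commanded when the call began, along the tool's axes at that moment; what a row does not reach only later rows make up. A row lasts 1/8 s, in which the tool goes at most 62.5 mm and 10.7 degrees, less where a joint would pass 70% of its speed; a pose out of reach is approached as far as the arm can. A call with a gripper value outside its range is refused whole. "jaw" is the closure in counts, from 0 (fully open) to 255 (shut), set as the call begins (left out, the last holds). The fingers move at their own pace and stop on an object; "grip_force" is the grip in N (left out, the last holds). Time passes only in rows, so rows that repeat a pose let the fingers close. It gives the time, the measured TCP pose, the force, the opening and the grip force at its end, in the units of the state.
- bot.read_state(): the state, without advancing time (a new reading comes with each control period).
- bot.read_camera(name): name is "side" or "top" or "wrist"; returns a dict with "pixels" (384x512x3 uint8, blue, green, red), "mtx" (3x3 intrinsics, pixels), "R" (3x3) and "t" (3): a world point X has camera coordinates R X + t. Camera axes: x right, y down, z forward; pixel columns grow to the right and rows downward; lengths in m; the calibration is good to about 2 mm. A picture is of the moment at which its call begins. There is no depth.
- bot.finish_job(): hands the job in; it is judged then, once.
The state is a dict: "time": time; "q": joint angles; "joint_vel": joint speeds; "joint_torque": joint torques, N m; "tool_pos": TCP position; "tcp_rot": TCP orientation; "wrist_force": force on the tool from outside, world axes, zero at the start; "torque": the same for the moment, N m; "width": opening from 0.0 (shut) to 1.0 (fully open); "grip_force": force on a finger pad.
Only numpy, scipy, OpenCV 4.12 (cv2) and the standard library are available. Lean on these libraries where they do the work, as an engineer would, in place of code of your own. Each camera call takes 0.05 s, during which the arm holds its last target. There are 200 camera calls.

TASK

Take the spring that is next (at the blue end of the rack) and seat it fully in the round recess of the spring tester, let go of it, then press its cap straight down with a test load of 12 N and hold that load for a good two seconds, looking where the top of the cap stands against the red line on the scale board; never load it with more than 20 N. A good spring's cap stays above the line under that load, a tired one's sinks below it: stand a good spring upright in the green tray, a tired one in the red tray, leave the other spring waiting in the rack and do not disturb the loose things lying around.

Things in the scene. Friction and masses are not known exactly. Their poses are not given: they have to be found in the camera images.
- spring_a: one of two return springs that look alike, 100 mm tall unloaded: dark steel foot disc (diameter 36, 12 high), bare coil (diameter 28, 66 long), aluminium cap (diameter 32, 22 high, flat top 26 across) on top; about 0.17 kg. Origin: centre of the foot's underside, z up towards the cap. The cap moves only along the spring's axis. Hold it by the cap, closing across the cap's diameter; the coil gives only along its axis
- spring_b: one of two return springs that look alike, 100 mm tall unloaded: dark steel foot disc (diameter 36, 12 high), bare coil (diameter 28, 66 long), aluminium cap (diameter 32, 22 high, flat top 26 across) on top; about 0.17 kg. Origin: centre of the foot's underside, z up towards the cap. The cap moves only along the spring's axis. Hold it by the cap, closing across the cap's diameter; the coil gives only along its axis
- spring_a_top (a point): centre of the top face of that spring's cap; moves down with the cap. Unloaded it is 100 mm above the spring's origin
- spring_b_top (a point): centre of the top face of that spring's cap; moves down with the cap. Unloaded it is 100 mm above the spring's origin
- spring_a_cap (a joint): how far the cap of that spring is pushed down towards its foot, m: 0 = unloaded, at most 0.045. The load in N is proportional to it; the rate differs between the two springs, and lies somewhere between 0.4 and 0.9 N/mm
- spring_b_cap (a joint): how far the cap of that spring is pushed down towards its foot, m: 0 = unloaded, at most 0.045. The load in N is proportional to it; the rate differs between the two springs, and lies somewhere between 0.4 and 0.9 N/mm
- rack: fixed grey rack, 218 (along its x) x 74 x 18, with two round recesses (40 mm across, 8 deep, 100 apart along x) for the feet of the springs; a blue end block at its -x end, a grey one at the +x end, both 22 high. Origin: centre of the underside
- rack_first (a point): centre of the recess floor at the blue end, 10 mm above the table: here stands the spring to be tested
- rack_wait (a point): centre of the recess floor at the grey end: here the other spring waits
- tester: fixed spring tester: blue base plate 200 (along its x) x 130 x 12; on it a steel block 70x70x14 with the round recess; a white scale board 110 wide, 6 thick, reaching 131 mm above the table, stands upright across the plate 92 to 98 mm from the recess's axis on its +x side. Origin: on the table under the recess, z up
- tester_seat (a point): centre of the floor of the recess, 18 mm above the table; recess 39 mm across with a small chamfer, 8 deep, its mouth 26 mm above the table
- tester_mark (a point): middle of the red reference line on the scale board, 98 mm above the table: level with the cap's top when a seated spring is compressed by 20 mm. At 12 N the cap's top of a good spring stands about 5 mm above it, of a tired one about 5 mm below it
- tray_green: fixed green open tray, 110x110x22 outside, wall and floor 4 thick. Origin: centre of the underside
- tray_red: fixed red open tray, 110x110x22 outside, wall and floor 4 thick. Origin: centre of the underside
- tray_green_in (a point): centre of the green tray's inner floor
- tray_red_in (a point): centre of the red tray's inner floor
- bit_tray: loose bystander: black tray of screwdriver bits, 72x115x24, at the left rear; origin: centre of the underside
- part_sink_3: loose bystander: heat sink with a copper pipe, 54x163x16, at the left front; origin: centre of the underside
- hard_disk: loose bystander: bare hard disk, 70x100x11, lying behind the tester; origin: centre of the underside
- fan: loose bystander: flat black cooling fan, 65x96x11, at the rear, left of the tester; origin: centre of the underside

How it is judged:
By the outcome, as a careful person would: the job done as asked, in the order asked, and still so for the second after the job is handed in, with the robot touching nothing.
It also fails if it takes over 67 s, if anything falls off the work surface, if the arm or the gripper's body presses on something with over 40 N, if the wrist force passes 120 N, or if a joint passes its speed limit or range.

## Working session

There is one attempt and no reset: what is moved stays moved. The work goes in short steps, Python scripts to look and compute and a tool call to move; the robot and the scene stay as the last step left them, time stands still between calls to the robot, and variables do not carry over. Pictures are saved under pics/ and viewed, at most 13 in all, crops included, and the job is handed in when it is done.

Besides the shell and the picture viewer there is one more tool, called after "Call:" in YAML: its name, and indented under it one key for each argument. play_rows: Moves the arm, as the interface text tells. Its arguments: {"type":"object","properties":{"steps":{"type":"array"},"jaw":{"type":"number"},"grip_force":{"type":"number"}},"required":["steps"]}

```bash
mkdir -p pics
cat > h.py <<'E'
import numpy as np, cv2
from workcell import bot
def cam(n,save=None):
    c=bot.read_camera(n)
    c['pixels']=np.array(c['pixels'],dtype=np.uint8)
    if save: cv2.imwrite('pics/'+save,c['pixels'])
    return c
def ray(c,u,v):
    R=np.array(c['R']);t=np.array(c['t']);K=np.array(c['mtx'])
    return -R.T@t, R.T@np.linalg.inv(K)@np.array([u,v,1.])
def onz(c,u,v,z):
    o,d=ray(c,u,v); return o+d*(z-o[2])/d[2]
def proj(c,X):
    p=np.array(c['mtx'])@(np.array(c['R'])@np.array(X)+np.array(c['t'])); return p[:2]/p[2]
E
python3 - <<'E'
from h import *
import numpy as np
np.set_printoptions(precision=4,suppress=True)
a=cam('top','top1.png');b=cam('side','side1.png')
for c in(a,b): print(-np.array(c['R']).T@c['t'],np.array(c['R']).tolist(),c['mtx'])
print(bot.read_state())
E
```

```text
[0.4724 0.0819 1.2932] [[-0.020579536680799954, -0.9997839542808648, -0.002920176796171766], [-0.992036522966682, 0.020782898182910334, -0.12422402442078079], [0.1242578760891219, 0.0003404491681181818, -0.9922499001381581]] [[365.2688   0.     253.3756]
 [  0.     365.2688 195.2007]
 [  0.       0.       1.    ]]
[0.2147 1.2052 0.7133] [[-0.9460096524316982, -0.32410151566253526, 0.004893368094137277], [-0.15295306926171606, 0.43303803359172294, -0.8883036755898482], [0.28578155313014514, -0.841092307067578, -0.45923048122077087]] [[393.5031   0.     251.8793]
 [  0.     393.5031 190.7755]
 [  0.       0.       1.    ]]
{'time': 0.1, 'q': array([-1.2289,  0.2647,  1.6052, -0.    ,  1.2737, -0.0369]), 'joint_vel': array([ 0.0001, -0.0021, -0.0025, -0.0011,  0.0021, -0.0009]), 'joint_torque': array([  0.0011, -51.6708, -36.859 ,  -0.0001,   0.0063,   0.    ]), 'tool_pos': array([ 0.2494, -0.6266,  0.2471]), 'tcp_rot': array([-3.0834, -0.5911,  0.0005]), 'wrist_force': array([ 0.1858, -0.0814,  0.1554]), 'torque': array([ 0.0268, -0.0249,  0.009 ]), 'grip_force': 0.0, 'width': 0.9986148570854207}
```

View pics/top1.png

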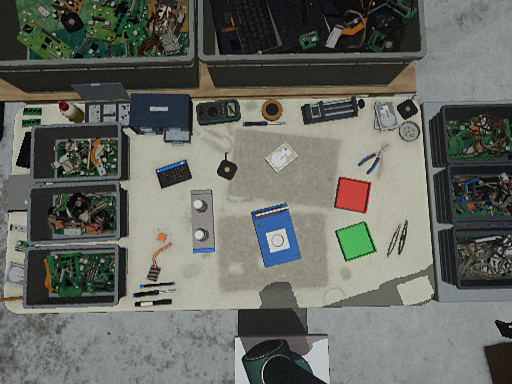

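View pics/side1.png

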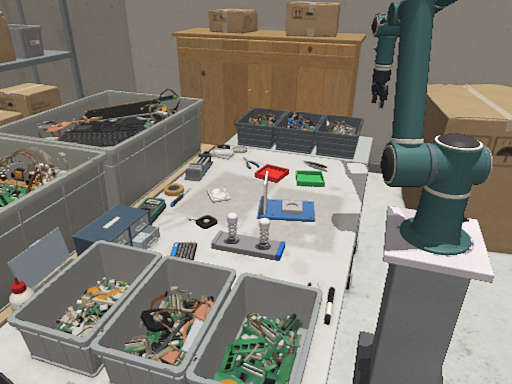

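The top view shows the rack at (202,220) with its blue end at (202,251), so the spring to test is the one at (201,235). The tester recess is at (278,241), the green tray at (355,241) and the red tray at (352,195). Next I'll measure these.

Run:
```python
from h import *
np.set_printoptions(precision=4,suppress=True)
c=cam('top');im=c['pixels'];hsv=cv2.cvtColor(im,cv2.COLOR_BGR2HSV)
def blob(m,box,z,name):
    x0,y0,x1,y1=box;mm=np.zeros_like(m);mm[y0:y1,x0:x1]=m[y0:y1,x0:x1]
    cs,_=cv2.findContours(mm,cv2.RETR_EXTERNAL,cv2.CHAIN_APPROX_NONE);k=max(cs,key=cv2.contourArea)
    r=cv2.minAreaRect(k);P=onz(c,*r[0],z)
    bx=np.array([onz(c,*p,z)[:2] for p in cv2.boxPoints(r)])
    print(name,r,P,'edge deg',[(round(float(np.degrees(np.arctan2(*(bx[(i+1)%4]-bx[i])[::-1]))),1),round(float(np.linalg.norm(bx[(i+1)%4]-bx[i])),4)) for i in range(2)])
H,S,V=cv2.split(hsv)
blob(((H>45)&(H<80)&(S>120)).astype(np.uint8),(320,210,390,270),.022,'green')
blob((((H<8)|(H>172))&(S>120)).astype(np.uint8),(320,165,390,220),.022,'red')
blob(((H>100)&(H<125)&(S>120)).astype(np.uint8),(240,195,310,275),.012,'tester')
blob(((H>100)&(H<125)&(S>120)).astype(np.uint8),(185,243,222,260),.022,'rackblue')
cr=np.hstack([cv2.resize(im[180:262,180:230],None,fx=7,fy=7,interpolation=cv2.INTER_CUBIC),cv2.resize(im[200:282,240:305],None,fx=7,fy=7,interpolation=cv2.INTER_CUBIC)[:574]])
cr=cv2.resize(cr,(800,int(cr.shape[0]*800/cr.shape[1])));print(cr.shape)
cv2.imwrite('pics/crop1.png',cr)
```

```text
green ((355.9499816894531, 240.85000610351562), (31.939001083374023, 32.25522994995117), 71.56504821777344) [ 0.4655 -0.2682  0.022 ] edge deg [(-73.0, 0.1129), (-164.7, 0.1085)]
red ((352.66400146484375, 194.3480224609375), (32.73603820800781, 31.0366268157959), 10.30484676361084) [ 0.6273 -0.2657  0.022 ] edge deg [(-12.9, 0.1105), (-101.7, 0.1146)]
tester ((275.4761962890625, 234.76541137695312), (56.78914260864258, 36.963130950927734), 75.46554565429688) [0.4922 0.0082 0.012 ] edge deg [(-76.6, 0.1303), (-167.3, 0.1969)]
rackblue ((202.98638916015625, 249.7821044921875), (3.5555624961853027, 20.2105655670166), 86.42366790771484) [0.4458 0.2598 0.022 ] edge deg [(-87.6, 0.0696), (-176.8, 0.0121)]
(570, 800, 3)
```

View pics/crop1.png

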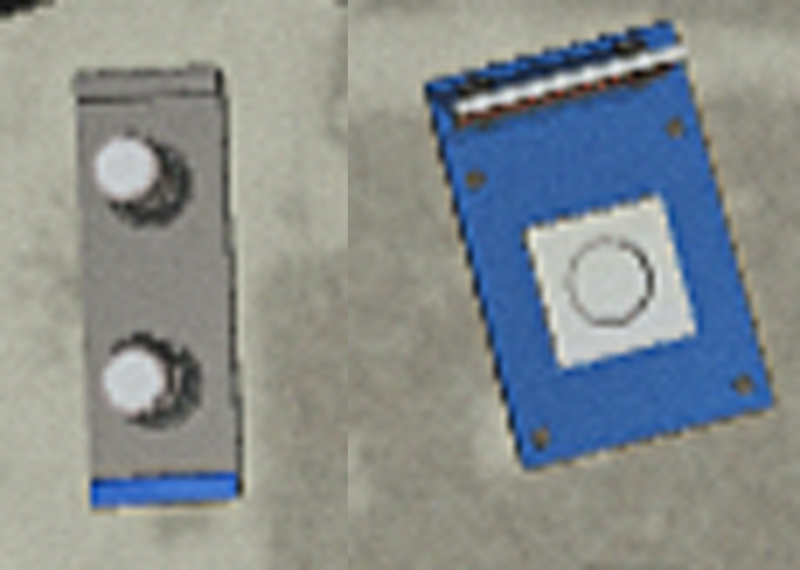

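```bash
cat >> h.py <<'E'
from scipy.spatial.transform import Rotation as Ro
def go(*targets):
    "targets (x,y,z,yawdeg of tool x) -> shift in tool axes, turn"
    s=bot.read_state();R=Ro.from_rotvec(s['tcp_rot']);M=R.as_matrix();p=np.array(s['tool_pos'])
    yaw=np.arctan2(M[1,0],M[0,0])
    print('t',round(s['time'],2),'tcp',p.round(4),'yaw',round(float(np.degrees(yaw)),2),'w',round(s['width'],3),'F',np.round(s['wrist_force'],2),'zaxis',M[:,2].round(4))
    for x in targets: print(x,'->',(M.T@(np.array(x[:3])-p)).round(4),'turn',round(float(-(np.radians(x[3])-yaw)),4))
E
python3 - <<'E'
from h import *
np.set_printoptions(precision=4,suppress=True)
c=cam('top')
print('cap1',onz(c,198.6,234,.11),'cap2',onz(c,180+127/6.957-.5,180+168/6.957-.5,.11),'seat',onz(c,277.3,239.9,.026))
s=cam('side');
for p in [(.485,.263,.11),(.47,.0,.026)]: print(proj(s,p),proj(c,p))
go((.46,-.3,.26,15),(.485,.263,.23,3))
E
```

```text
cap1 [0.4983 0.2614 0.11  ] cap2 [0.5966 0.264  0.11  ] seat [0.4743 0.0032 0.026 ]
[267.9012 220.4803] [198.12   238.1486]
[292.7685 204.6914] [278.264  241.1355]
t 0.25 tcp [ 0.2495 -0.6268  0.2476] yaw 21.71 w 0.999 F [-0.07 -0.19 -0.06] zaxis [-0.0004  0.0011 -1.    ]
(0.46, -0.3, 0.26, 15) -> [ 0.3164 -0.2258 -0.0121] turn 0.117
(0.485, 0.263, 0.23, 3) -> [ 0.5479 -0.7396  0.0185] turn 0.3265
```

Call:
play_rows:
  steps: [0.05, -0.035, 0, 0.02, 0.1, -0.07, 0, 0.04, 0.15, -0.105, 0, 0.06, 0.2, -0.14, 0, 0.08, 0.25, -0.18, 0, 0.1, 0.3, -0.22, 0, 0.12, 0.34, -0.268, 0, 0.15, 0.37, -0.322, 0, 0.19, 0.395, -0.378, 0, 0.22, 0.415, -0.434, 0, 0.25]
  jaw: 0

```text
time: 1.5
tool_pos: [0.4747, -0.0684, 0.2484]
tcp_rot: [-3.135, -0.201, -0.001]
wrist_force: [0.3, -0.3, -0.4]
width: 1.004
grip_force: 0.0
```

Run:
```python
from h import *
go((.495,.262,.23,3))
```

```text
t 1.5 tcp [ 0.4747 -0.0684  0.2484] yaw 7.32 w 1.004 F [ 0.33 -0.28 -0.39] zaxis [ 8.e-04  1.e-04 -1.e+00]
(0.495, 0.262, 0.23, 3) -> [ 0.0622 -0.3251  0.0185] turn 0.0754
```

Call:
play_rows:
  steps: [0.01, -0.055, 0, 0.01, 0.02, -0.11, 0, 0.03, 0.03, -0.165, 0, 0.04, 0.04, -0.22, 0, 0.06, 0.05, -0.27, 0.01, 0.07, 0.06, -0.31, 0.02, 0.075, 0.06, -0.32, 0.02, 0.075, 0.06, -0.32, 0.02, 0.075]

```text
time: 2.5
tool_pos: [0.4928, 0.2547, 0.2282]
tcp_rot: [3.14, 0.087, -0.001]
wrist_force: [0.3, -0.2, 0.2]
width: 0.998
grip_force: 0.0
```

Run:
```python
from h import *
np.set_printoptions(precision=4,suppress=True)
c=cam('wrist','wr1.png');print(c['mtx'],-np.array(c['R']).T@c['t'],np.array(c['R']))
for p in [(.4983,.2614,.11),(.5966,.264,.11)]: print(proj(c,p))
go((.4983,.2614,.11,3))
```

```text
[[335.0508   0.     257.5848]
 [  0.     335.0508 190.4094]
 [  0.       0.       1.    ]] [0.5778 0.2584 0.3539] [[ 0.0554 -0.9985  0.    ]
 [-0.9446 -0.0524  0.324 ]
 [-0.3235 -0.018  -0.9461]]
[247.9309 185.0607]
[250.8079  45.5409]
t 2.55 tcp [0.493  0.254  0.2284] yaw 3.1 w 1.002 F [-0.14 -0.14  0.16] zaxis [-0.     -0.0007 -1.    ]
(0.4983, 0.2614, 0.11, 3) -> [ 0.0057 -0.0071  0.1184] turn 0.0018
```

View pics/wr1.png

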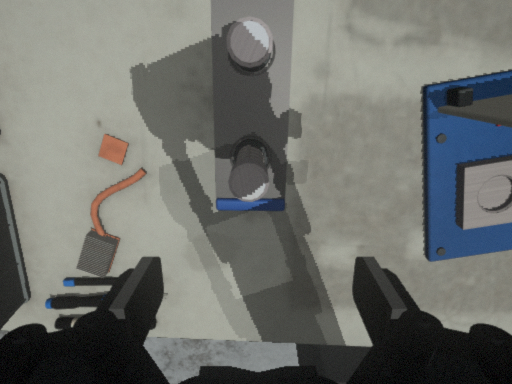

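Run:
```python
from h import *
im=cv2.imread('pics/wr1.png')
g=im[130:220,205:295]
a=cv2.resize(g,(540,540),interpolation=cv2.INTER_CUBIC).astype(float)
a=np.clip(a*2.2,0,255).astype(np.uint8)
cv2.imwrite('pics/crop2.png',a)
```

```text
(no output)
```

View pics/crop2.png

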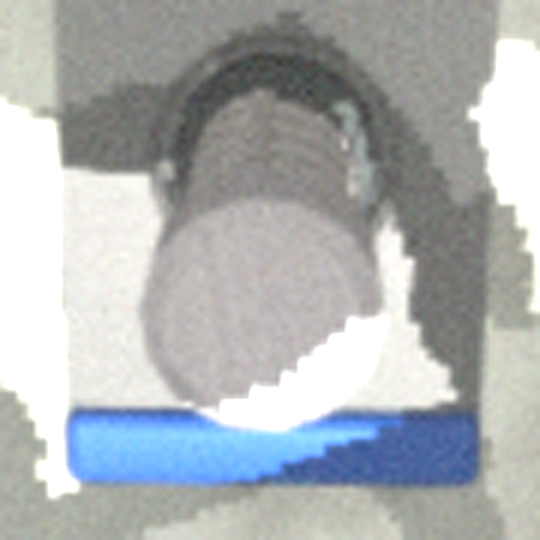

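Run:
```python
from h import *
np.set_printoptions(precision=4,suppress=True)
im=cv2.imread('pics/wr1.png')
c=cam('wrist');P=onz(c,248.4,181.8,.108);print(P)
go((P[0],P[1],.105,3))
```

```text
[0.5005 0.2605 0.108 ]
t 2.6 tcp [0.4932 0.2536 0.2286] yaw 3.05 w 0.994 F [-0.12 -0.38 -0.26] zaxis [ 0.0003 -0.0004 -1.    ]
(np.float64(0.5005016733011236), np.float64(0.26051194657499355), 0.105, 3) -> [ 0.0076 -0.0065  0.1236] turn 0.0009
```

Call:
play_rows:
  steps: [0.008, -0.007, 0.03, 0, 0.008, -0.007, 0.07, 0, 0.008, -0.007, 0.105, 0, 0.008, -0.007, 0.13, 0, 0.008, -0.007, 0.13, 0, 0.008, -0.007, 0.13, 0]

```text
time: 3.35
tool_pos: [0.5018, 0.2616, 0.0997]
tcp_rot: [-3.14, -0.083, -0.003]
wrist_force: [0.5, -0.0, 0.0]
width: 0.998
grip_force: 0.0
```

Call:
play_rows:
  steps: [0, 0, 0, 0, 0, 0, 0, 0, 0, 0, 0, 0, 0, 0, 0, 0, 0, 0, 0, 0, 0, 0, 0, 0, 0, 0, 0, 0, 0, 0, 0, 0]
  jaw: 255
  grip_force: 40

```text
time: 4.35
tool_pos: [0.5008, 0.2622, 0.0983]
tcp_rot: [-3.14, -0.084, -0.0]
wrist_force: [1.0, 1.3, 0.3]
width: 0.357
grip_force: 41.2
```

Call:
play_rows:
  steps: [0, 0, -0.02, 0, 0, 0, -0.06, 0, 0, 0, -0.1, 0, 0, 0, -0.14, 0, 0, 0, -0.15, 0]

```text
time: 4.97
tool_pos: [0.502, 0.2625, 0.251]
tcp_rot: [-3.139, -0.084, -0.007]
wrist_force: [0.3, 0.6, -2.4]
width: 0.358
grip_force: 41.7
```

Run:
```python
from h import *
go((.4743,.0032,.25,12.8),(.4743,.05,.25,12.8))
```

```text
t 4.97 tcp [0.502  0.2625 0.251 ] yaw 3.08 w 0.358 F [ 0.34  0.57 -2.45] zaxis [ 0.0042  0.0017 -1.    ]
(0.4743, 0.0032, 0.25, 12.8) -> [-0.0416  0.2574  0.0004] turn -0.1696
(0.4743, 0.05, 0.25, 12.8) -> [-0.039   0.2107  0.0005] turn -0.1696
```

Call:
play_rows:
  steps: [-0.01, 0.04, 0, -0.03, -0.018, 0.09, 0, -0.07, -0.027, 0.14, 0, -0.11, -0.035, 0.18, 0, -0.15, -0.038, 0.195, 0, -0.17, -0.038, 0.195, 0, -0.17, -0.038, 0.195, 0, -0.17]

```text
time: 5.85
tool_pos: [0.4728, 0.0657, 0.2471]
tcp_rot: [-3.122, -0.35, 0.003]
wrist_force: [-0.2, 0.3, -2.0]
width: 0.357
grip_force: 41.6
```

Run:
```python
from h import *
np.set_printoptions(precision=4,suppress=True)
c=cam('wrist','wr2.png')
print(proj(c,(.4743,.0032,.026)))
go((.4743,.0032,.25,12.8))
```

```text
[313.7876 171.1544]
t 5.9 tcp [0.473  0.0659 0.2474] yaw 12.85 w 0.354 F [ 0.08 -0.19 -1.95] zaxis [-0.0014  0.0002 -1.    ]
(0.4743, 0.0032, 0.25, 12.8) -> [-0.0126  0.0615 -0.0026] turn 0.0008
```

View pics/wr2.png

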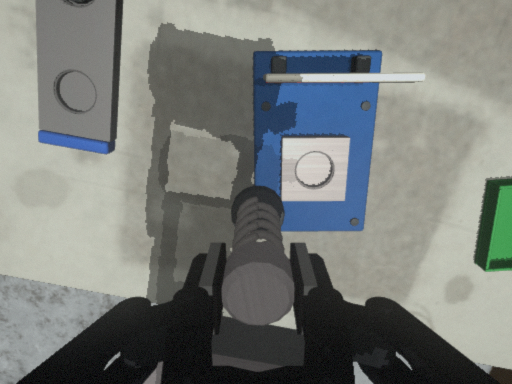

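Run:
```python
from h import *
np.set_printoptions(precision=4,suppress=True)
c=cam('wrist');im=c['pixels']
hsv=cv2.cvtColor(im,cv2.COLOR_BGR2HSV);H,S,V=cv2.split(hsv)
blue=((H>100)&(H<125)&(S>110)).astype(np.uint8)
m=np.zeros_like(blue);m[130:210,270:360]=1-blue[130:210,270:360]
m=cv2.morphologyEx(m,cv2.MORPH_OPEN,np.ones((5,5)))
cs,_=cv2.findContours(m,cv2.RETR_EXTERNAL,cv2.CHAIN_APPROX_NONE);k=max(cs,key=cv2.contourArea)
r=cv2.minAreaRect(k);print('block',r,onz(c,*r[0],.026))
g=cv2.cvtColor(im,cv2.COLOR_BGR2GRAY)
for roi,z in(((285,140,345,198),.026),((48,64,104,120),.018)):
    x0,y0,x1,y1=roi;G=cv2.resize(g[y0:y1,x0:x1],None,fx=4,fy=4,interpolation=cv2.INTER_CUBIC)
    h=cv2.HoughCircles(cv2.GaussianBlur(G,(7,7),0),cv2.HOUGH_GRADIENT,1,200,param1=80,param2=15,minRadius=60,maxRadius=100)
    if h is not None:
        u,v,rr=h[0,0];u=x0+(u-1.5)/4;v=y0+(v-1.5)/4;print('circ',u,v,rr/4,onz(c,u,v,z))
cv2.imwrite('pics/crop3.png',np.hstack([cv2.resize(im[135:205,278:352],(592,560),interpolation=cv2.INTER_CUBIC)]))
```

```text
block ((310.0, 172.5), (73.0, 80.0), 90.0) [0.4722 0.0069 0.026 ]
circ 315.25 169.25 18.875 [0.477  0.0024 0.026 ]
circ 79.0 88.25 22.725 [0.5036 0.2578 0.018 ]
```

View pics/crop3.png

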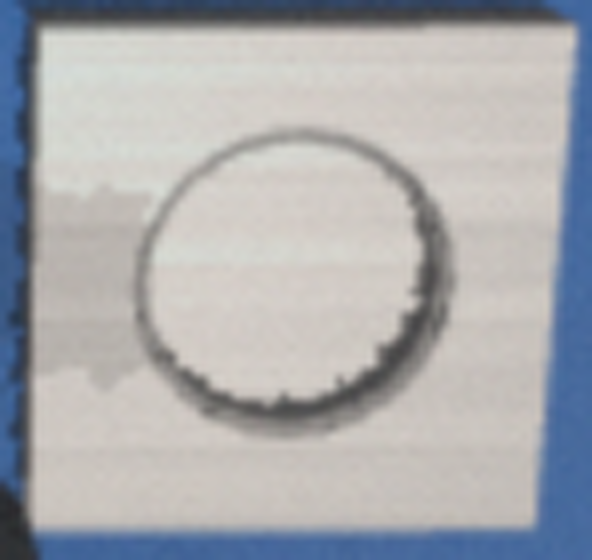

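Run:
```python
from h import *
np.set_printoptions(precision=4,suppress=True)
c=cam('wrist');s=bot.read_state();p=np.array(s['tool_pos']);a=np.radians(12.85)
print('seat',onz(c,314.4,169.9,.026),'rackrec',onz(c,76,91,.018))
t=np.linspace(0,2*np.pi,360)
for z,r in((.0117,.013),(.0087,.016),(-.0763,.018),(-.0883,.018)):
    q=np.array([proj(c,p+[r*np.cos(x),r*np.sin(x),z]) for x in t]);print(z,q.min(0),q.max(0))
im=c['pixels'];cv2.imwrite('pics/crop4.png',np.clip(cv2.resize(im[175:335,205:310],(525,800),interpolation=cv2.INTER_CUBIC)[:600]*2.5,0,255).astype(np.uint8))
```

```text
seat [0.4763 0.0031 0.026 ] rackrec [0.5003 0.2608 0.018 ]
0.0117 [222.2143 269.7856] [286.7322 324.1328]
0.0087 [215.648  259.0508] [293.4388 324.9371]
-0.0763 [228.1413 186.8263] [283.4068 237.9103]
-0.0883 [229.6122 181.1812] [282.1446 230.0831]
```

View pics/crop4.png

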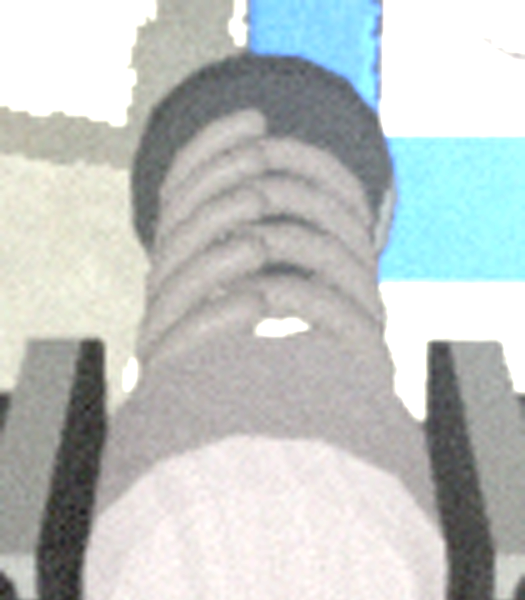

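Run:
```python
from h import *
go((.476,.0042,.128,12.8))
```

```text
t 6.0 tcp [0.4732 0.0661 0.2479] yaw 12.88 w 0.352 F [-0.11 -0.   -2.49] zaxis [-7.e-04  1.e-04 -1.e+00]
(0.476, 0.0042, 0.128, 12.8) -> [-0.011   0.061   0.1199] turn 0.0014
```

Call:
play_rows:
  steps: [-0.005, 0.03, 0.01, 0, -0.011, 0.061, 0.03, 0, -0.011, 0.061, 0.07, 0, -0.011, 0.061, 0.1, 0, -0.011, 0.061, 0.12, 0, -0.011, 0.061, 0.12, 0, -0.011, 0.061, 0.12, 0]

```text
time: 6.88
tool_pos: [0.4769, 0.0037, 0.1291]
tcp_rot: [3.122, 0.352, 0.002]
wrist_force: [0.2, -0.4, -0.6]
width: 0.358
grip_force: 41.6
```

Run:
```python
from h import *
np.set_printoptions(precision=4,suppress=True)
c=cam('wrist');p=np.array(bot.read_state()['tool_pos']);go()
t=np.linspace(0,2*np.pi,360)
for z,r in((.0117,.013),(.0087,.016),(-.0763,.018),(-.0883,.018)):
    q=np.array([proj(c,p+[r*np.cos(x),r*np.sin(x),z]) for x in t]);print(z,q.min(0),q.max(0))
im=c['pixels'];cv2.imwrite('pics/crop5.png',np.clip(cv2.resize(im[120:270,190:330],(560,600),interpolation=cv2.INTER_CUBIC)*1.6,0,255).astype(np.uint8))
```

```text
t 6.92 tcp [0.4772 0.0036 0.1296] yaw 12.86 w 0.358 F [ 0.3   0.25 -0.95] zaxis [ 0.0022 -0.0001 -1.    ]
0.0117 [222.5885 269.5637] [287.2409 324.1204]
0.0087 [215.996  258.8175] [293.944  324.9503]
-0.0763 [228.292  186.8759] [283.6127 238.053 ]
-0.0883 [229.7454 181.2617] [282.3258 230.2446]
```

View pics/crop5.png

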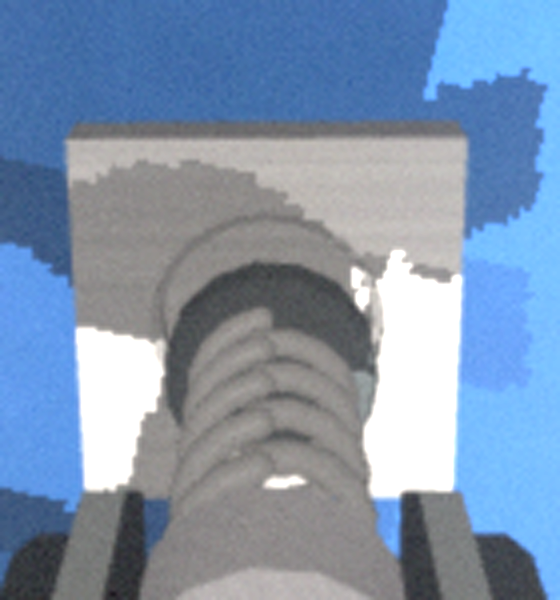

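Run:
```python
from h import *
np.set_printoptions(precision=4,suppress=True)
c=cam('wrist');s=bot.read_state();p=np.array(s['tool_pos']);M=Ro.from_rotvec(s['tcp_rot']).as_matrix()
z=p[2]-.0883
f0=proj(c,[p[0],p[1],z]);f=f0+[1.3,4.1]
F=onz(c,*f,z);B=onz(c,256.6,199.6,.026);t=onz(c,257.1,173.4,.026)
print(f0,'foot',F,'block',B,'mouth back edge',t)
print('tool-frame seat-foot',M.T@(np.array([B[0],B[1],0])-[F[0],F[1],0]),'seat-tcp',M.T@(np.array([B[0],B[1],0])-[p[0],p[1],0]),'backedge-foot',M.T@(np.array([t[0],t[1],0])-[F[0],F[1],0]))
```

```text
[255.891  206.6708] foot [0.4745 0.002  0.0414] block [0.4769 0.003  0.026 ] mouth back edge [0.4963 0.0071 0.026 ]
tool-frame seat-foot [ 0.0025 -0.0004  0.    ] seat-tcp [-0.0005  0.0004 -0.    ] backedge-foot [ 0.0224 -0.0001  0.0001]
```

Call:
play_rows:
  steps: [0.0022, 0, 0, 0, 0.0022, 0, 0.005, 0, 0.0022, 0, 0.01, 0, 0.0022, 0, 0.015, 0, 0.0022, 0, 0.019, 0, 0.0022, 0, 0.019, 0]

```text
time: 7.72
tool_pos: [0.478, 0.0038, 0.1089]
tcp_rot: [-3.122, -0.351, 0.001]
wrist_force: [0.6, 0.2, -1.2]
width: 0.355
grip_force: 41.7
```

Call:
play_rows:
  steps: [0, 0, 0.002, 0, 0, 0, 0.004, 0, 0, 0, 0.006, 0, 0, 0, 0.006, 0]

```text
time: 8.22
tool_pos: [0.4784, 0.0039, 0.1035]
tcp_rot: [3.122, 0.351, 0.001]
wrist_force: [-0.2, 0.7, 1.6]
width: 0.358
grip_force: 42.0
```

Run:
```python
from h import *
go()
c=cam('wrist');s=bot.read_state();p=np.array(s['tool_pos'])
for X in ((p[0],p[1],.026),(p[0],p[1],p[2]-.0883)):print(proj(c,X))
im=c['pixels'];cv2.imwrite('pics/crop6.png',np.clip(cv2.resize(im[120:270,190:330],(560,600),interpolation=cv2.INTER_CUBIC)*1.6,0,255).astype(np.uint8))
```

```text
t 8.22 tcp [0.4784 0.0039 0.1035] yaw 12.83 w 0.358 F [-0.21  0.69  1.59] zaxis [ 4.e-04  0.e+00 -1.e+00]
[255.74180744 212.51261637]
[255.82893493 206.46461691]
```

Call:
play_rows:
  steps: [0, 0, -0.003, 0, 0, 0, -0.003, 0]

```text
time: 8.52
tool_pos: [0.4784, 0.0039, 0.1066]
tcp_rot: [3.122, 0.351, 0.001]
wrist_force: [-0.3, 0.2, 0.9]
width: 0.354
grip_force: 41.9
```

Call:
play_rows:
  steps: [0, 0, 0, 0, 0, 0, 0, 0, 0, 0, 0, 0, 0, 0, 0, 0, 0, 0, 0, 0, 0, 0, 0, 0]
  jaw: 0

```text
time: 9.28
tool_pos: [0.4782, 0.0038, 0.1063]
tcp_rot: [-3.122, -0.351, 0.0]
wrist_force: [0.0, 0.4, -0.1]
width: 0.998
grip_force: 0.0
```

Call:
play_rows:
  steps: [0, 0, -0.015, 0, 0, 0, -0.04, 0, 0, 0, -0.055, 0, 0, 0, -0.055, 0]

```text
time: 9.78
tool_pos: [0.4797, 0.0038, 0.1634]
tcp_rot: [3.121, 0.351, 0.006]
wrist_force: [-0.2, -0.3, 0.3]
width: 0.996
grip_force: 0.0
```

Call:
play_rows:
  steps: [0, 0, 0, 0, 0, 0, 0, 0, 0, 0, 0, 0, 0, 0, 0, 0, 0, 0, 0, 0, 0, 0, 0, 0, 0, 0, 0, 0, 0, 0, 0, 0]
  jaw: 255

```text
time: 10.78
tool_pos: [0.4782, 0.0038, 0.1613]
tcp_rot: [3.122, 0.351, 0.0]
wrist_force: [-0.1, -0.6, -0.0]
width: 0.002
grip_force: 0.0
```

Run:
```python
from h import *
np.set_printoptions(precision=4,suppress=True)
go()
c=cam('side');p=bot.read_state()['tool_pos']
print(proj(c,(p[0],p[1],.118)),proj(c,(p[0],p[1],.018)))
im=c['pixels'];x,y=proj(c,(p[0],p[1],.07)).astype(int)
a=cv2.resize(im[y-40:y+35,x-50:x+50],(800,600),interpolation=cv2.INTER_CUBIC);cv2.imwrite('pics/seat.png',a);print(x,y)
w=cam('wrist');cv2.imwrite('pics/w3.png',w['pixels'])
# foot edge numbers: cap top bright blob in wrist view
print(proj(w,(p[0],p[1],.118)))
```

```text
t 10.78 tcp [0.4782 0.0038 0.1613] yaw 12.82 w 0.002 F [-0.12 -0.58 -0.03] zaxis [ 0.0001  0.     -1.    ]
[291.5789 181.5894] [290.1443 206.7679]
290 193
[255.3963 236.0587]
```

Call:
play_rows:
  steps: [0, 0, 0.015, 0, 0, 0, 0.022, 0, 0, 0, 0.022, 0]

```text
time: 11.25
tool_pos: [0.4771, 0.0039, 0.1378]
tcp_rot: [-3.121, -0.351, 0.004]
wrist_force: [-0.2, -0.1, 0.4]
width: 0.004
grip_force: 0.0
```

Call:
play_rows:
  steps: [0, 0, 0.003, 0, 0, 0, 0.007, 0, 0, 0, 0.01, 0, 0, 0, 0.01, 0, 0, 0, 0.01, 0]

```text
time: 11.88
tool_pos: [0.4786, 0.0038, 0.1296]
tcp_rot: [3.122, 0.351, 0.001]
wrist_force: [-0.3, 0.3, 1.4]
width: 0.0
grip_force: 1.0
```

Call:
play_rows:
  steps: [0, 0, 0.003, 0, 0, 0, 0.006, 0, 0, 0, 0.006, 0, 0, 0, 0.006, 0]

```text
time: 12.38
tool_pos: [0.4786, 0.0038, 0.1236]
tcp_rot: [3.122, 0.351, 0.001]
wrist_force: [0.3, -0.3, 5.4]
width: -0.001
grip_force: 2.4
```

Call:
play_rows:
  steps: [0, 0, 0.002, 0, 0, 0, 0.004, 0, 0, 0, 0.004, 0, 0, 0, 0.004, 0]

```text
time: 12.88
tool_pos: [0.4787, 0.0038, 0.1199]
tcp_rot: [3.122, 0.351, 0.001]
wrist_force: [0.1, 0.7, 7.0]
width: 0.0
grip_force: 3.3
```

Call:
play_rows:
  steps: [0, 0, 0.003, 0, 0, 0, 0.006, 0, 0, 0, 0.008, 0, 0, 0, 0.008, 0, 0, 0, 0.008, 0]

```text
time: 13.5
tool_pos: [0.4789, 0.0038, 0.1125]
tcp_rot: [3.122, 0.351, 0.002]
wrist_force: [-1.0, 0.7, 9.4]
width: 0.001
grip_force: 5.1
```

Run:
```python
from h import *
f=[]
for i in range(4):
    cam('side'); s=bot.read_state(); f.append((s['tool_pos'][2],s['wrist_force'][2]))
print(np.round(f,4),np.mean(f,0))
```

```text
[[ 0.1125 10.1155]
 [ 0.1125 10.1187]
 [ 0.1125 11.1347]
 [ 0.1125  9.9748]] [ 0.11248129 10.3359525 ]
```

Call:
play_rows:
  steps: [0, 0, 0.002, 0, 0, 0, 0.0035, 0, 0, 0, 0.0035, 0, 0, 0, 0.0035, 0]

```text
time: 14.2
tool_pos: [0.4791, 0.0038, 0.1092]
tcp_rot: [3.122, 0.351, 0.002]
wrist_force: [-1.7, 0.4, 11.4]
width: -0.002
grip_force: 5.9
```

Run:
```python
from h import *
f=[]
for i in range(6):
    cam('top'); s=bot.read_state(); f.append((s['tool_pos'][2],s['wrist_force'][2]))
print(np.mean(f,0),s['time'])
c=cam('side');p=s['tool_pos'];x,y=proj(c,(p[0]+.045,p[1],.08)).astype(int)
a=cv2.resize(c['pixels'][y-36:y+39,x-50:x+50],(800,600),interpolation=cv2.INTER_CUBIC);cv2.imwrite('pics/load.png',a)
d=np.array([np.cos(.224),np.sin(.224)]);q=p[:2]+.092*d
print('exp line',(proj(c,(*q,.098))-[x-50,y-36])*8,'cap top at line level',(proj(c,(p[0],p[1],.098))-[x-50,y-36])*8, 'cap now', (proj(c,(p[0],p[1],p[2]-.017))-[x-50,y-36])*8)
```

```text
[ 0.10927046 11.69862674] 14.5
exp line [293.33044256 258.81788307] cap top at line level [504.38954945 269.75334658] cap now [503.72706093 281.44435007]
```

View pics/load.png

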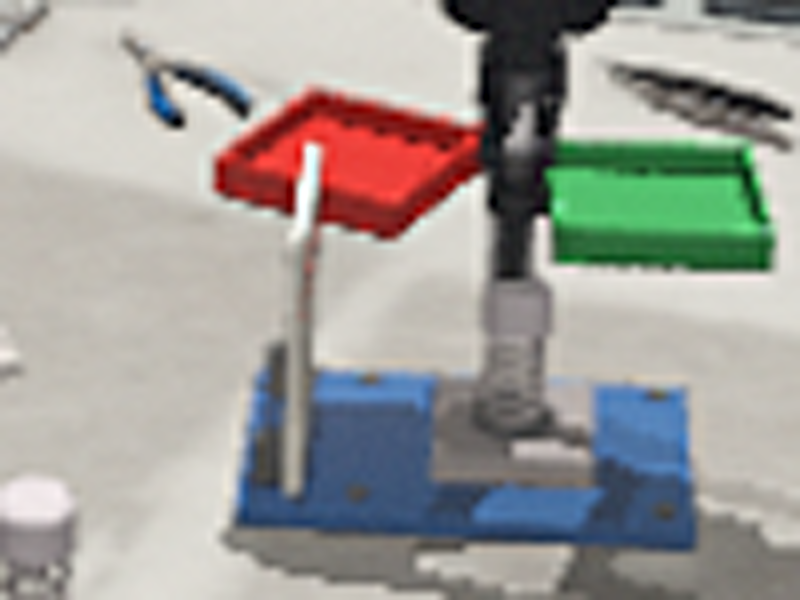

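Call:
play_rows:
  steps: [0, 0, 0.0005, 0, 0, 0, 0.0005, 0, 0, 0, 0.0005, 0, 0, 0, 0.0005, 0, 0, 0, 0.0005, 0, 0, 0, 0.0005, 0, 0, 0, 0.0005, 0, 0, 0, 0.0005, 0, 0, 0, 0.0005, 0, 0, 0, 0.0005, 0]

```text
time: 15.8
tool_pos: [0.4791, 0.0038, 0.1088]
tcp_rot: [3.122, 0.351, 0.002]
wrist_force: [-1.8, -0.2, 11.6]
width: 0.0
grip_force: 6.0
```

Run:
```python
from h import *
f=[]
for i in range(8):
    cam('top'); s=bot.read_state(); f.append((s['tool_pos'][2],s['wrist_force'][2]))
print(np.mean(f,0),s['time'])
```

```text
[ 0.10880112 12.12651756] 16.2
```

Call:
play_rows:
  steps: [0, 0, 0, 0, 0, 0, 0, 0, 0, 0, 0, 0, 0, 0, 0, 0, 0, 0, 0, 0, 0, 0, 0, 0, 0, 0, 0, 0, 0, 0, 0, 0, 0, 0, 0, 0, 0, 0, 0, 0]

```text
time: 17.45
tool_pos: [0.4791, 0.0038, 0.1088]
tcp_rot: [3.122, 0.351, 0.002]
wrist_force: [-1.4, -0.4, 12.2]
width: -0.002
grip_force: 6.0
```

Call:
play_rows:
  steps: [0, 0, -0.006, 0, 0, 0, -0.012, 0, 0, 0, -0.018, 0, 0, 0, -0.024, 0, 0, 0, -0.034, 0, 0, 0, -0.054, 0, 0, 0, -0.054, 0]

```text
time: 18.32
tool_pos: [0.479, 0.0038, 0.1624]
tcp_rot: [3.122, 0.351, 0.003]
wrist_force: [0.4, -0.2, -0.6]
width: -0.005
grip_force: 0.0
```

Call:
play_rows:
  steps: [0, 0, 0, 0, 0, 0, 0, 0, 0, 0, 0, 0, 0, 0, 0, 0, 0, 0, 0, 0, 0, 0, 0, 0]
  jaw: 0

```text
time: 19.08
tool_pos: [0.4782, 0.0038, 0.1613]
tcp_rot: [-3.122, -0.351, -0.0]
wrist_force: [0.5, 0.0, -0.3]
width: 1.003
grip_force: 0.0
```

Call:
play_rows:
  steps: [0, 0, 0.02, 0, 0, 0, 0.045, 0, 0, 0, 0.055, 0, 0, 0, 0.055, 0]

```text
time: 19.58
tool_pos: [0.4776, 0.0039, 0.1057]
tcp_rot: [-3.122, -0.351, 0.003]
wrist_force: [0.3, -0.1, -0.5]
width: 1.002
grip_force: 0.0
```

Call:
play_rows:
  steps: [0, 0, 0, 0, 0, 0, 0, 0, 0, 0, 0, 0, 0, 0, 0, 0, 0, 0, 0, 0, 0, 0, 0, 0, 0, 0, 0, 0, 0, 0, 0, 0]
  jaw: 255
  grip_force: 40

```text
time: 20.58
tool_pos: [0.4784, 0.0038, 0.1063]
tcp_rot: [3.122, 0.351, 0.0]
wrist_force: [1.0, 0.6, 0.0]
width: 0.356
grip_force: 41.2
```

Call:
play_rows:
  steps: [0, 0, -0.01, 0, 0, 0, -0.03, 0, 0, 0, -0.07, 0, 0, 0, -0.11, 0, 0, 0, -0.14, 0, 0, 0, -0.14, 0]

```text
time: 21.32
tool_pos: [0.4798, 0.0038, 0.2493]
tcp_rot: [3.121, 0.351, 0.009]
wrist_force: [0.3, -0.0, -2.1]
width: 0.36
grip_force: 41.1
```

Run:
```python
from h import *
go((.6273,-.2657,.25,-12),(.6273,-.2657,.25,12.8))
c=cam('wrist');p=np.array(bot.read_state()['tool_pos'])
t=np.linspace(0,2*np.pi,360)
q=np.array([proj(c,p+[.018*np.cos(x),.018*np.sin(x),-.0883]) for x in t]);print(q.min(0),q.max(0))
im=c['pixels'];print('col257 gray',cv2.cvtColor(im,cv2.COLOR_BGR2GRAY)[170:206,257])
```

```text
t 21.32 tcp [0.4798 0.0038 0.2493] yaw 12.82 w 0.36 F [ 0.34 -0.03 -2.13] zaxis [ 5.7e-03 -3.0e-04 -1.0e+00]
(0.6273, -0.2657, 0.25, -12) -> [8.400e-02 2.955e-01 2.000e-04] turn 0.4332
(0.6273, -0.2657, 0.25, 12.8) -> [8.400e-02 2.955e-01 2.000e-04] turn 0.0004
[229.21852812 182.85096961] [281.07703718 231.18031041]
col257 gray [176 175 176 176 177 177 178 179 170 131  81  70  98 116 135 157  89  49
  45  47  46  52  49  48  49  50  50  53  58  71  75  70  64  69  72  69]
```

Call:
play_rows:
  steps: [0.012, 0.042, 0, 0, 0.026, 0.092, 0, 0, 0.04, 0.142, 0, 0, 0.054, 0.192, 0, 0, 0.068, 0.242, 0, 0, 0.08, 0.28, 0, 0, 0.085, 0.295, 0, 0, 0.085, 0.295, 0, 0, 0.085, 0.295, 0, 0]

```text
time: 22.5
tool_pos: [0.6256, -0.2635, 0.2452]
tcp_rot: [-3.12, -0.352, 0.003]
wrist_force: [0.0, -0.3, -1.0]
width: 0.356
grip_force: 41.2
```

Run:
```python
from h import *
np.set_printoptions(precision=4,suppress=True)
go((.6273,-.2657,.0923,12.8))
for n in('wrist','side'):
    c=cam(n,n+'red.png');hsv=cv2.cvtColor(c['pixels'],cv2.COLOR_BGR2HSV);H,S,V=cv2.split(hsv)
    m=(((H<8)|(H>172))&(S>120)&(V>40)).astype(np.uint8)
    cs,_=cv2.findContours(m,cv2.RETR_EXTERNAL,cv2.CHAIN_APPROX_NONE);k=max(cs,key=cv2.contourArea)
    r=cv2.minAreaRect(k);print(n,r,onz(c,*r[0],.015))
```

```text
t 22.5 tcp [ 0.6256 -0.2635  0.2452] yaw 12.86 w 0.356 F [ 0.05 -0.27 -0.97] zaxis [-0.0021  0.0015 -1.    ]
(0.6273, -0.2657, 0.0923, 12.8) -> [0.0014 0.0028 0.1529] turn 0.001
wrist ((261.69244384765625, 154.1304931640625), (106.0546875, 103.40222930908203), 26.003345489501953) [ 0.6309 -0.2675  0.015 ]
side ((271.483154296875, 173.07302856445312), (32.154911041259766, 15.365401268005371), 12.994616508483887) [ 0.6239 -0.2559  0.015 ]
```

Call:
play_rows:
  steps: [0.002, 0.003, 0.03, 0, 0.002, 0.003, 0.075, 0, 0.002, 0.003, 0.115, 0, 0.002, 0.003, 0.14, 0, 0.002, 0.003, 0.147, 0, 0.002, 0.003, 0.151, 0, 0.002, 0.003, 0.154, 0, 0.002, 0.003, 0.154, 0]

```text
time: 23.6
tool_pos: [0.6302, -0.2678, 0.0939]
tcp_rot: [3.121, 0.351, 0.004]
wrist_force: [0.3, -0.0, -0.5]
width: 0.358
grip_force: 41.3
```

Call:
play_rows:
  steps: [0, 0, 0.0015, 0, 0, 0, 0.003, 0, 0, 0, 0.003, 0, 0, 0, 0.003, 0]

```text
time: 24.1
tool_pos: [0.6298, -0.2678, 0.0898]
tcp_rot: [3.121, 0.351, 0.002]
wrist_force: [1.9, -0.2, 2.3]
width: 0.36
grip_force: 41.5
```

Call:
play_rows:
  steps: [0, 0, -0.002, 0, 0, 0, -0.002, 0]

```text
time: 24.35
tool_pos: [0.6293, -0.2676, 0.0915]
tcp_rot: [3.122, 0.351, 0.001]
wrist_force: [2.1, -0.6, 0.4]
width: 0.357
grip_force: 41.4
```

Call:
play_rows:
  steps: [0, 0, 0, 0, 0, 0, 0, 0, 0, 0, 0, 0, 0, 0, 0, 0, 0, 0, 0, 0, 0, 0, 0, 0]
  jaw: 0

```text
time: 25.1
tool_pos: [0.6292, -0.2674, 0.0913]
tcp_rot: [-3.122, -0.351, -0.0]
wrist_force: [-0.5, 0.2, 0.2]
width: 1.003
grip_force: 0.0
```

Call:
play_rows:
  steps: [0, 0, -0.01, 0, 0, 0, -0.04, 0, 0, 0, -0.09, 0, 0, 0, -0.14, 0, 0, 0, -0.15, 0, 0, 0, -0.15, 0]

```text
time: 25.85
tool_pos: [0.6297, -0.2677, 0.2429]
tcp_rot: [3.121, 0.351, 0.004]
wrist_force: [0.2, -0.2, -0.1]
width: 1.001
grip_force: 0.0
```

Run:
```python
from h import *
np.set_printoptions(precision=4,suppress=True)
go()
for n in('wrist','side'):
    c=cam(n,n+'end.png')
    print(n,proj(c,(.63,-.268,.104)),proj(c,(.63,-.268,.004)))
im=cv2.imread('pics/wristend.png');s=cv2.imread('pics/sideend.png')
a=cv2.resize(im,(480,360));b=cv2.resize(s[120:270,190:350],(320,300));o=np.zeros((360,800,3),np.uint8);o[:,:480]=a;o[:300,480:]=b
cv2.imwrite('pics/end.png',o)
```

```text
t 25.85 tcp [ 0.6297 -0.2677  0.2429] yaw 12.82 w 1.001 F [ 0.2  -0.15 -0.12] zaxis [ 0.0025 -0.0011 -1.    ]
wrist [256.3799 184.0163] [256.577  156.7254]
side [271.4848 152.274 ] [270.8356 174.0876]
```

View pics/end.png

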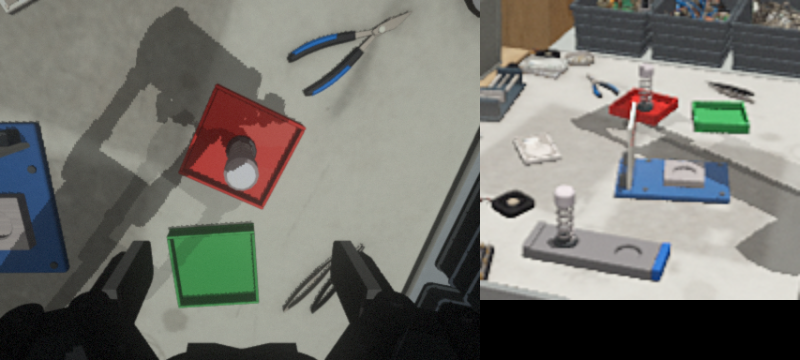

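The last picture shows the spring standing upright inside the red tray: its cap is at (241,175) in the wrist half and (646,72) in the side half. The other spring is still in the rack.

```bash
python3 -c "
from workcell import bot
print(bot.finish_job())"
```

```text
the job is handed in; nothing more can be done
None
```

The spring from the blue end is tired: under about 12 N, held for over 3 s, its cap stood about 6 mm below the red line, so it now stands upright in the red tray; the other spring is still in the rack, and the job is handed in.

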